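# Restock the sloping carton rack from the picking bin

## Task

Lift the red-banded carton out of the narrow blue bin and set it down upright and let go of it on the green mat, because the bin only lets you hold it by its two wide faces and the rack needs it held by its two narrow ones. Then take it by the narrow faces and stack it squarely, never dropping it, on top of the red-banded carton already on the sloping rack, the same way round, with its wide face resting back against the upright metal backstop. Leave the blue-banded carton in the bin, and do not shift the carton below or disturb the wrench, the jar and the socket.

Things in the scene. Friction and masses are not known exactly. Their poses are not given: they have to be found in the camera images.
- red_carton_mid (a point): Centre of the red-banded carton to move (about 0.3 kg): 48 mm along x, 62 along y, 70 tall along z. Wide faces look along +-x, narrow faces along +-y. Red band round it, red stripe over its top along x. Starts upright in one end of the bin, its x along the bin's x, 3 to 7 mm from the long walls, over 30 mm from end wall and other carton.
- base_carton_mid (a point): Centre of the identical red-banded carton (same sizes and axes) already on the rack, loose: underside on the sloping bed, its -x wide face against the backstop, axes parallel to those of rack_bed, up to 25 mm either side of the bed's middle.
- blue_carton_mid (a point): Centre of the blue-banded carton in the other end of the bin, same sizes and axes; to be left there.
- bin: Blue open-topped picking bin, fixed to the bench. Outside 228 mm along its x, 80 mm along its y, 78 mm high; walls and floor 4 mm (inside 220 x 72, inner floor 4 mm up). Origin: centre of its underside, on the bench. The cartons in it end 4 mm below its rim. It may stand to the left or the right.
- mat: Green put-down mat lying on the bench, fixed: 160 mm along its x, 140 mm along its y, 3 mm thick. Origin: centre of its underside.
- rack_bed: Rack's bed and backstop, fixed. Origin: mid-width of the corner where bed meets backstop, 35 mm up. x: 15 deg up the slope, away from backstop and robot; y: width; z: square to the bed. Plywood bed x 0 to 114, y -85 to 85 mm, no side walls. Metal backstop: plane x = 0, 8 mm thick, up to z = 125. The stacked carton's centre belongs at x = 24, z = 105 mm. Rack and bin stand on opposite sides of the mat.
- wrench_grip (a point): Bystander: steel wrench lying on the bench beyond the work, this point on its handle.
- jar: Bystander: amber jar with a yellow lid, 56 mm across, 75 mm high; origin at the centre of its underside.
- socket: Bystander: steel wrench socket, 32 mm across, 38 mm high; origin at the centre of its underside.
Mind the look-alikes: they are no part of the job. Several things have the shape of the mat; the one meant has the colours described above. There is more than one size of the part that bears rack_bed; the job needs the larger.

How it is judged:
By the outcome, as a careful person would: the job done as asked, in the order asked, and still so for the second after the job is handed in, with the robot touching nothing.
It also fails if it takes over 56 s, if anything falls off the work surface, if the arm or the gripper's body presses on something with over 40 N, if the wrist force passes 120 N, or if a joint passes its speed limit or range.

## Robot

A 6-joint arm with a two-finger parallel gripper is mounted at the origin on the work surface. World frame = base frame: x ahead of the robot, y to its left, z up, the work surface at z = 0. Lengths are in mm, angles in rad, forces in N, time in s.
With the tool pointing down it reaches from about 350 to 875 mm from the base axis. Payload 4.2 kg.
Tool frame: the origin (TCP) lies midway between the tips of the shut fingers; the grasp point (between the pads) lies arm.grip_depth behind it (arm.grip_depth is the distance from the TCP to the grasp point, in mm); z points along the fingers, y is the direction in which the jaws open and shut (so a half turn about z gives the same grasp; the last joint's range is limited). The gripper opens to 85 mm and grips with 20 to 120 N. Pads are 22 mm wide; open, the fingers measure 114 mm over their backs; the gripper's body (76 mm by 85 mm) begins 54 mm behind the grasp point. The pads swing forward as they close: fully open they stand 13 mm farther back than shut.
Start: joints at [1.401, 0.385, 0.008, 0, -1.194, -0.259], TCP at [259.829, 568.408, 231.312] pointing down, gripper open.
Joint ranges: [-3.14, 3.14], [-1.21, 2.06], [-1.07, 1.41], [-3.16, 2.05], [-2.99, -0.16], [-3.1, 3.1]. Speed limits (rad/s): [2.79, 2.79, 3.14, 3.14, 3.14, 3.14].

## Interface

Orientations are given as a unit quaternion [x, y, z, w].
In Python, from bench import arm gives the robot as it stands.
- The arm moves only by the tool play_rows, never from a script. Its argument "motion" is one flat list of numbers, 7 for each row, row after row: the opening in per cent of the stroke, from 0 (shut) to 100 (fully open), then the shift along the world's x, y, z in cm, then the turn, a rotation vector about the world's x, y, z in degrees. A call has 1 to 5 rows; each row is the pose to reach, as a shift and turn from the pose commanded when the call began; what a row does not reach only later rows make up. A row lasts 1/8 s, in which the tool goes at most 62.5 mm and 10.7 degrees, less where a joint would pass 70% of its speed; a pose out of reach is approached as far as the arm can. A call with a gripper value outside its range is refused whole. The fingers move at their own pace and stop on an object; the grip force is fixed at half the most. Time passes only in rows, so rows that repeat a pose let the fingers close. It gives the time, the measured TCP pose, the force and the opening at its end, in the units of the state.
- arm.read_state(): the state, without advancing time (a new reading comes with each control period).
- arm.get_image(name): name is "side" or "top"; returns (picture, depth): 480x640x3 uint8, red, green, blue; 480x640 float32, mm along the optical axis (not along the pixel's ray), 0 where there is no reading.
- arm.camera_info(name): a dict with "fovy" (degrees; the focal length in pixels is half the picture's height over the tangent of half this angle, whatever the lens; pixels are square), "cx", "cy" (the principal point, pixels), "k1" (the pictures are not rectified: a ray, as slopes to the right and down, at radius r is drawn at 1 + k1 r^2 times it, then the intrinsics apply), "R" (3x3) and "t" (3): a world point X has camera coordinates R X + t. Camera axes: x right, y down, z forward; pixel columns grow to the right and rows downward; lengths in mm; the calibration is good to about 2 mm. A picture is of the moment at which its call begins. camera_info takes no time and is no camera call.
- arm.job_done(): hands the job in, once; it reports no verdict.
Trained networks look in the newest picture that a camera, given by its name, has taken for a name from the list of things; names that differ only in an ending like _2 or _b are one class to them, and where a whole thing is asked for, a point or a joint stands for the part that bears it (a point fixed in the world has none). Each returns a list of dicts, best first, with "confidence" (0 to 1); they miss things now and then, are a little off and sometimes report something else, mostly with a low value. They report only what shows in the picture. A call takes as long as a camera call. They do not tell look-alikes from the thing itself.
- arm.outline_of(thing, camera): "mask" (480x640 bool, what is visible of it) and "extent" ([left, top, width, height] in pixels, round what is visible of it).
- arm.place_of(thing, camera): "uv" ([column, row] in pixels: a listed point, or the origin of a listed thing).
The state is a dict: "clock": time; "joints": joint angles; "joint_vel": joint speeds; "joint_efforts": joint torques, N m; "position": TCP position; "ee_rot": TCP orientation; "contact_force": force on the tool from outside, world axes, zero at the start; "wrist_torque": the same for the moment, N m; "gripper_width": finger opening in mm.
Only numpy, scipy, OpenCV 4.12 (cv2) and the standard library are available. Lean on these libraries where they do the work, as an engineer would, in place of code of your own. Each camera call takes 0.05 s, during which the arm holds its last target.

## Working session

There is one attempt and no reset: what is moved stays moved. The work goes in short steps, Python scripts to look and compute and a tool call to move; the robot and the scene stay as the last step left them, time stands still between calls to the robot, and variables do not carry over. Pictures are saved under pics/ and viewed, and the job is handed in when it is done.

Besides the shell and the picture viewer there is one more tool, called after "Call:" in YAML: its name, and indented under it one key for each argument. play_rows: Moves the arm, as the interface text tells. Its arguments: {"type":"object","properties":{"motion":{"type":"array","items":{"type":"number"}}},"required":["motion"]}

```bash
ls; mkdir -p pics
python3 - <<'E'
from bench import arm
import cv2, numpy as np
s=arm.read_state()
for k,v in s.items(): print(k,v)
print(arm.grip_depth)
for n in ("side","top"):
    p,d=arm.get_image(n); cv2.imwrite(f"pics/{n}0.png",p[:,:,::-1]); np.save(f"pics/{n}0.npy",d)
    print(n,arm.camera_info(n))
E
```

```text
pics
clock 0.0
joints [ 1.40062116e+00  3.85568398e-01  6.60613086e-03 -5.39947583e-04
 -1.19403155e+00 -2.58603990e-01]
joint_vel [0.00143247 0.00035402 0.00125791 0.00042654 0.00048996 0.00014531]
joint_efforts [-1.41403842e-03 -3.92290199e+01  1.88401294e+01  4.18615624e+00
 -4.53385088e-03 -2.37407811e-06]
position [259.57343093 567.88061133 230.20067864]
ee_rot [ 9.77084628e-01 -2.12848208e-01 -2.02118735e-04  1.10876174e-03]
contact_force [0.08565852 0.82855602 0.09443303]
wrist_torque [-0.0346599   0.03949584  0.03726518]
gripper_width 85.2601356565981
18.700000000000003
side {'fovy': 49.86625050033236, 'cx': 321.22022423370544, 'cy': 241.93685447795036, 'k1': -0.006088552851350944, 'R': array([[ 0.87662182, -0.48117297, -0.00259828],
       [-0.3642942 , -0.66013986, -0.65689049],
       [ 0.31436272,  0.57679107, -0.75398152]]), 't': array([-446.55716454,  292.48359061,  806.39553331])}
top {'fovy': 50.87138245930653, 'cx': 325.3699391671594, 'cy': 233.44261941271338, 'k1': -0.09504832328935563, 'R': array([[-0.00531319, -0.99996603,  0.0063011 ],
       [-0.99623606,  0.00474798, -0.0865516 ],
       [ 0.08651874, -0.00673725, -0.99622744]]), 't': array([  89.44028631,  561.07285471, 1087.15630834])}
```

View pics/side0.png

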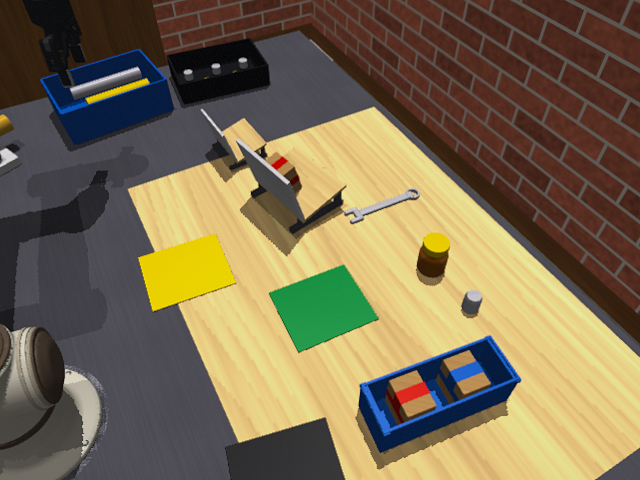

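View pics/top0.png

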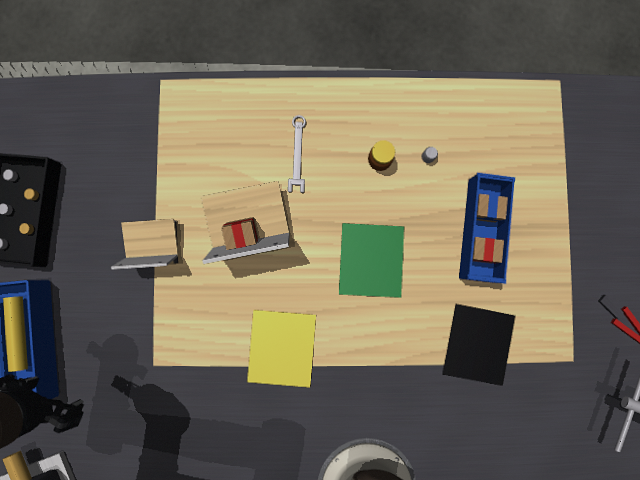

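```bash
cat > h.py <<'E'
import numpy as np, cv2
from bench import arm
def K(n):
    c=arm.camera_info(n); f=240/np.tan(np.radians(c['fovy']/2)); return c,f
def rays(n):
    c,f=K(n); u,v=np.meshgrid(np.arange(640.),np.arange(480.))
    x=(u-c['cx'])/f; y=(v-c['cy'])/f
    return und(x,y,c['k1'])
def und(x,y,k1):
    xu,yu=x,y
    for _ in range(10):
        s=1+k1*(xu*xu+yu*yu); xu=x/s; yu=y/s
    return xu,yu
def cloud(n,d):
    c,f=K(n); x,y=rays(n); P=np.stack([x*d,y*d,d],-1)
    W=(P-c['t'])@c['R']; W[d<=0]=np.nan; return W
def proj(n,X):
    c,f=K(n); P=np.atleast_2d(X)@c['R'].T+c['t']; x=P[:,0]/P[:,2]; y=P[:,1]/P[:,2]
    s=1+c['k1']*(x*x+y*y); return np.stack([f*x*s+c['cx'],f*y*s+c['cy']],-1)
def onz(n,uv,z):
    c,f=K(n); uv=np.atleast_2d(uv).astype(float)
    x,y=und((uv[:,0]-c['cx'])/f,(uv[:,1]-c['cy'])/f,c['k1'])
    D=np.stack([x,y,np.ones_like(x)],-1)@c['R']; O=-c['R'].T@c['t']
    return O+D*((z-O[2])/D[:,2])[:,None]
E
python3 - <<'E'
from h import *
for n in ("top","side"):
    p=cv2.imread(f"pics/{n}0.png"); d=np.load(f"pics/{n}0.npy"); W=cloud(n,d)
    hsv=cv2.cvtColor(p,cv2.COLOR_BGR2HSV); H,S,V=[hsv[...,i].astype(int) for i in range(3)]
    wx=(W[...,0]>250)&(W[...,0]<800)&(abs(W[...,1])<500)
    # bench plane
    b=wx&(abs(W[...,2])<8)&(H>10)&(H<25)&(S>60)
    A=np.c_[W[b][:,:2],np.ones(b.sum())]; co=np.linalg.lstsq(A,W[b][:,2],rcond=None)[0]
    print(n,"bench",co, np.std(A@co-W[b][:,2]))
    def rep(name,m):
        q=W[m]; 
        if len(q)<5: print(name,len(q)); return
        r=cv2.minAreaRect(q[:,:2].astype(np.float32)); print(name,len(q),"med",np.median(q,0).round(1),"rect",np.round(r[0],1),np.round(r[1],1),round(r[2],1))
    rep("mat",wx&(H>60)&(H<85)&(S>150)&(abs(W[...,2])<12))
    rep("binrim",wx&(H>100)&(H<125)&(S>120)&(W[...,2]>73)&(W[...,2]<84))
    rep("redstripe bin",wx&((H<6)|(H>174))&(S>170)&(W[...,1]<0)&(W[...,2]>66))
    rep("redstripe rack",wx&((H<6)|(H>174))&(S>170)&(W[...,1]>0)&(W[...,2]>66))
E
```

```text
top bench [ 0.00018232 -0.00045516  0.10945436] 2.135739354785097
mat 32 med [484.9 -46.7   4.1] rect [504.3 -15.6] [136.8 156.3] 86.7
binrim 939 med [ 599.  -268.3   76.7] rect [ 568.6 -265.5] [ 83.8 229.2] 83.1
redstripe bin 203 med [ 520.4 -259.5   74.2] rect [ 521.3 -259.7] [20.5 48.7] 81.8
redstripe rack 280 med [555.8 265.2 107.6] rect [556.9 264.8] [57.5 60.8] 11.3
side bench [5.92009094e-05 8.67041359e-04 1.05857118e+00] 1.441010105068828
mat 5321 med [500.2 -19.9   3.7] rect [503.4 -15.2] [140.1 158.7] 86.7
binrim 2025 med [ 589.2 -270.8   77.1] rect [ 568.4 -265.4] [ 82.3 229.1] 82.7
redstripe bin 410 med [ 520.6 -257.4   74.6] rect [ 522.1 -257.3] [20.4 48.3] 82.4
redstripe rack 138 med [565.3 263.7 110.4] rect [562.9 220.9] [118.1  45.9] 84.3
```

Run:
```python
from h import *
def ransac(P,th=1.5,it=500,seed=0):
    r=np.random.default_rng(seed);best=None
    for _ in range(it):
        a=P[r.choice(len(P),3,False)]; n=np.cross(a[1]-a[0],a[2]-a[0]); l=np.linalg.norm(n)
        if l<1:continue
        n/=l; m=abs((P-a[0])@n)<th
        if best is None or m.sum()>best.sum(): best=m
    c=P[best].mean(0); n=np.linalg.svd(P[best]-c,full_matrices=False)[2][2]
    m=abs((P-c)@n)<2*th; c=P[m].mean(0); n=np.linalg.svd(P[m]-c,full_matrices=False)[2][2]
    return c,n*np.sign(n[2] if abs(n[2])>.5 else -n[0]),m
for n in ("top","side"):
    p=cv2.imread(f"pics/{n}0.png"); d=np.load(f"pics/{n}0.npy"); W=cloud(n,d)
    hsv=cv2.cvtColor(p,cv2.COLOR_BGR2HSV); H,S,V=[hsv[...,i].astype(int) for i in range(3)]
    reg=(W[...,0]>480)&(W[...,0]<720)&(W[...,1]>120)&(W[...,1]<380)&(W[...,2]>15)
    print(n,reg.sum())
    P=W[reg]; Hh=S[reg]
    bed=P[Hh>60]; 
    c,nn,m=ransac(bed); print("bed",m.sum(),c.round(1),nn.round(4),"tilt",np.degrees(np.arccos(nn[2])).round(2),"yaw",np.degrees(np.arctan2(-nn[1],-nn[0])).round(2))
    r=cv2.minAreaRect(bed[m][:,:2].astype(np.float32));print(np.round(r[0],1),np.round(r[1],1),round(r[2],1))
    met=P[Hh<50]; print("metal",len(met),met.min(0).round(1),met.max(0).round(1))
    c,nn,m=ransac(met); print("metal",m.sum(),c.round(1),nn.round(4),"yaw",np.degrees(np.arctan2(-nn[1],-nn[0])).round(2), met[m].min(0).round(1),met[m].max(0).round(1))
for n in ("top","side"):
    p=cv2.imread(f"pics/{n}0.png")
    c=p[160:280,180:320] if n=="top" else p[120:250,180:380]
    cv2.imwrite(f"pics/crop_{n}.png",cv2.resize(c,None,fx=4 if n=="side" else 5,fy=4 if n=="side" else 5,interpolation=cv2.INTER_CUBIC)[:600,:800])
```

```text
top 5343
bed 2869 [610.2 258.1  51.5] [-0.2547 -0.0468  0.9659] tilt 15.01 yaw 10.42
[600.1 261.3] [115.1 171.6] 10.9
metal 1022 [493.7 159.9  34. ] [561.4 331.9 160.2]
metal 823 [527.1 240.7 116.2] [-0.9456 -0.1845 -0.268 ] yaw 11.04 [497.6 160.3  34. ] [561.4 331.9 160.2]
side 4323
bed 1904 [621.1 242.6  54.3] [-0.2589 -0.0476  0.9647] tilt 15.26 yaw 10.42
[598.9 261.8] [119.9 173. ] 11.4
metal 1512 [494.2 159.7  15.1] [665.  330.4 157.8]
metal 1282 [525.6 240.  100.5] [-0.9489 -0.1872 -0.2541] yaw 11.16 [494.2 159.7  15.7] [559.1 330.4 157.6]
```

View pics/crop_top.png

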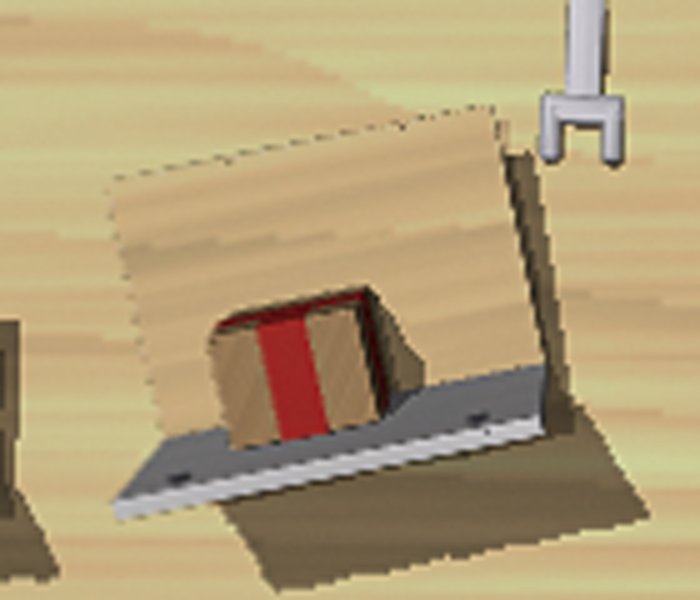

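View pics/crop_side.png

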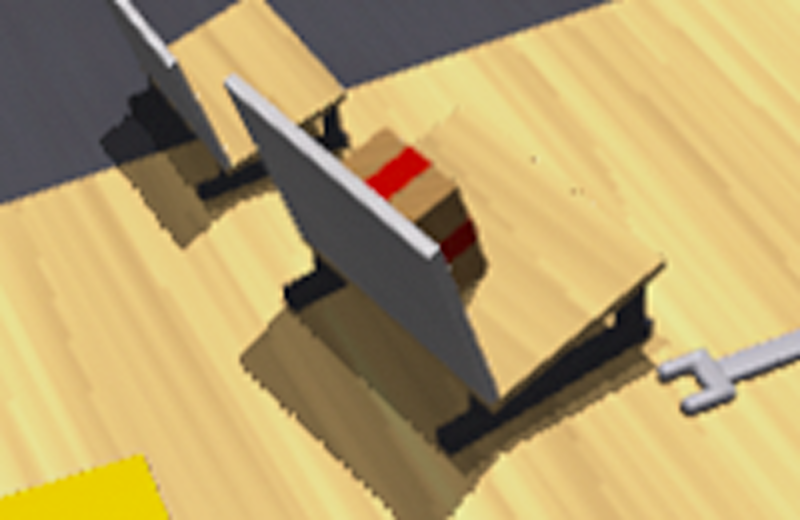

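```bash
cat >> h.py <<'E'
def rackR(yaw,t=15):
    a=np.radians(yaw);b=np.radians(t)
    return np.array([[np.cos(b)*np.cos(a),np.cos(b)*np.sin(a),np.sin(b)],[-np.sin(a),np.cos(a),0],[-np.sin(b)*np.cos(a),-np.sin(b)*np.sin(a),np.cos(b)]])
E
python3 - <<'E'
from h import *
R=rackR(11.1)
for n in ("top","side"):
    p=cv2.imread(f"pics/{n}0.png"); d=np.load(f"pics/{n}0.npy"); W=cloud(n,d)
    hsv=cv2.cvtColor(p,cv2.COLOR_BGR2HSV); H,S,V=[hsv[...,i].astype(int) for i in range(3)]
    reg=(W[...,0]>480)&(W[...,0]<720)&(W[...,1]>120)&(W[...,1]<380)&(W[...,2]>15)
    L=W@R.T; P=L[reg]; s=S[reg]; h=H[reg]
    O=np.array([541.,248,35])@R.T
    P=P-O
    bed=P[(s>60)&(P[:,0]>60)&(abs(P[:,2])<10)]
    print(n,"bed z",np.median(bed[:,2]),"y",np.percentile(bed[:,1],[0.5,99.5]),"xmax",np.percentile(bed[:,0],99.5))
    met=P[s<50]; mm=met[abs(met[:,1])<80]; print("metal x hist",np.histogram(mm[:,0],np.arange(-15,10,1.)),"y",np.percentile(met[:,1],[.5,99.5]),"zmax",np.percentile(met[:,2],99.5))
    c=P[(s>60)&(P[:,2]>60)&(P[:,2]<80)&(P[:,0]<60)&(P[:,0]>-3)&(P[:,1]<80)&(P[:,1]>-50)]
    print("carton",len(c),np.percentile(c,[1,50,99],axis=0).round(1).tolist())
    r=P[(s>150)&((h<6)|(h>174))&(P[:,2]>66)]; print("stripe",len(r),np.percentile(r,[2,50,98],axis=0).round(1).tolist())
    c=P[(s>60)&(P[:,2]>10)&(P[:,2]<66)&(P[:,0]<60)&(P[:,0]>-3)&(P[:,1]<80)&(P[:,1]>-60)]
    print("carton sides",len(c),np.percentile(c,[2,50,98],axis=0).round(1).tolist())
E
```

```text
top bed z -2.2356968785580307 y [-83.57900235  84.20490767] xmax 121.24746676036703
metal x hist (array([  0,   0,   0,   0,   0,   0,   0,   0,   0,   0,   0,   0,   0,
         4,  38,  42,  39,  40,  45,  44,  38, 440, 212,   6]), array([-15., -14., -13., -12., -11., -10.,  -9.,  -8.,  -7.,  -6.,  -5.,
        -4.,  -3.,  -2.,  -1.,   0.,   1.,   2.,   3.,   4.,   5.,   6.,
         7.,   8.,   9.])) y [-83.94691535  84.16694276] zmax 126.45202080519043
carton 740 [[7.8, -16.2, 61.8], [32.3, 14.1, 68.0], [55.7, 45.3, 71.8]]
stripe 196 [[8.7, 4.9, 66.1], [31.0, 14.5, 68.2], [55.5, 24.1, 71.2]]
carton sides 273 [[7.9, -16.8, 13.7], [44.7, 8.5, 57.2], [56.1, 44.8, 65.9]]
side bed z -1.4365962958113556 y [-82.98798562  85.80701442] xmax 122.10959528795269
metal x hist (array([  1,   0,   0,   0,   0,   1,   0,   0,   0,   0,   0,   0,   3,
         5,  49, 795, 258,  35,  32,  36,  34,  33,  13,   3]), array([-15., -14., -13., -12., -11., -10.,  -9.,  -8.,  -7.,  -6.,  -5.,
        -4.,  -3.,  -2.,  -1.,   0.,   1.,   2.,   3.,   4.,   5.,   6.,
         7.,   8.,   9.])) y [-83.28544878  85.33292148] zmax 125.6334632453998
carton 379 [[26.0, -15.8, 61.8], [41.4, 12.0, 68.6], [56.5, 46.0, 71.8]]
stripe 92 [[22.5, 0.1, 66.7], [40.0, 15.8, 69.1], [54.1, 25.3, 80.6]]
carton sides 212 [[29.8, -16.8, 10.8], [44.4, -14.3, 43.0], [56.6, 32.5, 65.9]]
```

Call:
play_rows:
  motion: [70,1.88,-5.94,0,0,0,-10,70,3.76,-11.88,0,0,0,-20,70,5.64,-17.82,0,0,0,-30,70,7.52,-23.76,0,0,0,-40,70,9.4,-29.7,0,0,0,-50]

```text
clock: 0.72
position: [353.9, 269.3, 231.2]
ee_rot: [0.794, -0.608, 0.0, 0.0]
contact_force: [0.7, -1.0, 0.8]
gripper_width: 59.8
```

Call:
play_rows:
  motion: [70,1.88,-5.94,0,0,0,-10,70,3.76,-11.88,0,0,0,-20,70,5.64,-17.82,0,0,0,-22.4,70,7.52,-23.76,0,0,0,-22.4,70,9.4,-29.7,0,0,0,-22.4]

```text
clock: 1.35
position: [447.9, -27.6, 231.3]
ee_rot: [-0.663, 0.749, -0.0, 0.0]
contact_force: [1.7, 0.8, 0.5]
gripper_width: 59.6
```

Call:
play_rows:
  motion: [70,1.88,-5.94,0,0,0,0,70,3.76,-11.88,0,0,0,0,70,5.64,-17.82,0,0,0,0,70,7.39,-23.29,-3,0,0,0,70,7.39,-23.29,-8,0,0,0]

```text
clock: 1.98
position: [523.4, -262.2, 151.0]
ee_rot: [-0.661, 0.75, -0.002, 0.001]
contact_force: [-0.0, 0.6, -1.2]
gripper_width: 59.3
```

```bash
cat >> h.py <<'E'
from scipy.spatial.transform import Rotation as Ro
def st():
    s=arm.read_state(); M=Ro.from_quat(s['ee_rot']).as_matrix()
    print("t",round(s['clock'],2),"pos",s['position'].round(2),"w",round(s['gripper_width'],1),"F",s['contact_force'].round(1),"j",s['joints'].round(2))
    print(" toolz",M[:,2].round(4)," jaw yaw",np.degrees(np.arctan2(M[1,1],M[0,1])).round(2),"tooly z",M[2,1].round(4))
    return s,M
E
python3 - <<'E'
from h import *
st()
for n in ("top","side"):
    p,d=arm.get_image(n); cv2.imwrite(f"pics/{n}1.png",p[:,:,::-1]); np.save(f"pics/{n}1.npy",d)
a=cv2.imread("pics/top1.png")[150:320,400:600]; b=cv2.imread("pics/side1.png")[280:480,300:560]
cv2.imwrite("pics/c1.png",np.vstack([cv2.resize(a,(400,340)),cv2.resize(b,(400,250*400//325))]));
E
```

```text
t 1.98 pos [ 523.44 -262.23  150.97] w 59.3 F [-0.   0.6 -1.2] j [-0.19  0.38 -0.21  0.   -0.97  0.06]
 toolz [ 0.0042 -0.0015 -1.    ]  jaw yaw 172.78 tooly z -0.0044
```

View pics/side1.png

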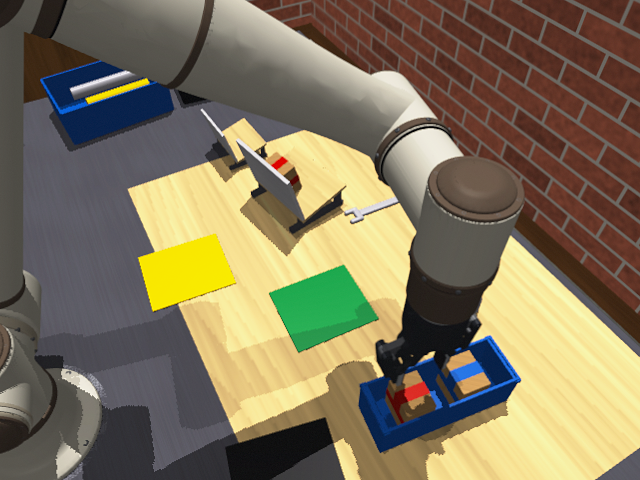

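Call:
play_rows:
  motion: [70,0,0,-2.0,0,0,0,70,0,0,-2,0,0,0]

```text
clock: 2.33
position: [521.4, -257.9, 131.6]
ee_rot: [-0.663, 0.748, 0.001, -0.001]
contact_force: [0.4, 0.1, -0.4]
gripper_width: 59.8
```

Run:
```python
from h import *
st(); 
for i in range(3): p,d=arm.get_image("side")
st()
cv2.imwrite("pics/c2.png",cv2.resize(p[300:450,330:530,::-1],(800,600)))
```

```text
t 2.33 pos [ 521.39 -257.88  131.63] w 59.8 F [ 0.4  0.1 -0.4] j [-0.18  0.4  -0.24  0.   -0.93  0.06]
 toolz [-1.6e-03  1.0e-04 -1.0e+00]  jaw yaw 173.09 tooly z 0.0016
t 2.48 pos [ 522.71 -258.33  133.31] w 59.8 F [0.1 0.2 0.9] j [-0.18  0.4  -0.23  0.   -0.93  0.06]
 toolz [ 0.0028 -0.0011 -1.    ]  jaw yaw 173.1 tooly z -0.0029
```

View pics/c2.png

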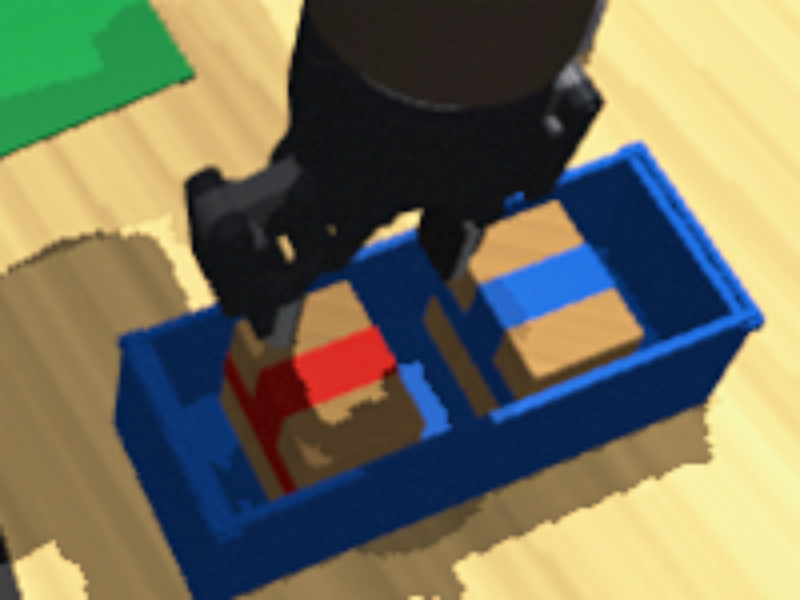

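Call:
play_rows:
  motion: [70,0,0,-3.0,0,0,0,70,0,0,-6,0,0,0,70,0,0,-8.5,0,0,0,70,0,0,-10.3,0,0,0,70,0,0,-10.3,0,0,0]

```text
clock: 3.1
position: [521.6, -258.3, 28.3]
ee_rot: [-0.663, 0.749, 0.0, -0.0]
contact_force: [0.4, -0.2, 0.3]
gripper_width: 59.7
```

Call:
play_rows:
  motion: [30,0,0,0,0,0,0,30,0,0,0,0,0,0,30,0,0,0,0,0,0,30,0,0,0,0,0,0]

```text
clock: 3.6
position: [522.8, -258.6, 29.9]
ee_rot: [-0.663, 0.749, -0.001, 0.001]
contact_force: [0.2, 2.0, 5.8]
gripper_width: 47.5
```

Call:
play_rows:
  motion: [30,0,0,1,0,0,0,30,0,0,3,0,0,0,30,0,0,6,0,0,0,30,0,0,9.5,0,0,0,30,0,0,12,0,0,0]

```text
clock: 4.22
position: [521.4, -258.5, 149.6]
ee_rot: [-0.663, 0.749, -0.0, 0.0]
contact_force: [-0.1, -0.5, -4.7]
gripper_width: 47.2
```

Run:
```python
from h import *
st(); 
p,d=arm.get_image("side")
cv2.imwrite("pics/c3.png",cv2.resize(p[240:480,300:620,::-1],(800,600)))
```

```text
t 4.22 pos [ 521.4  -258.48  149.58] w 47.2 F [-0.1 -0.5 -4.7] j [-0.18  0.38 -0.22 -0.   -0.97  0.06]
 toolz [ 4.e-04  2.e-04 -1.e+00]  jaw yaw 173.01 tooly z -0.0003
```

View pics/c3.png

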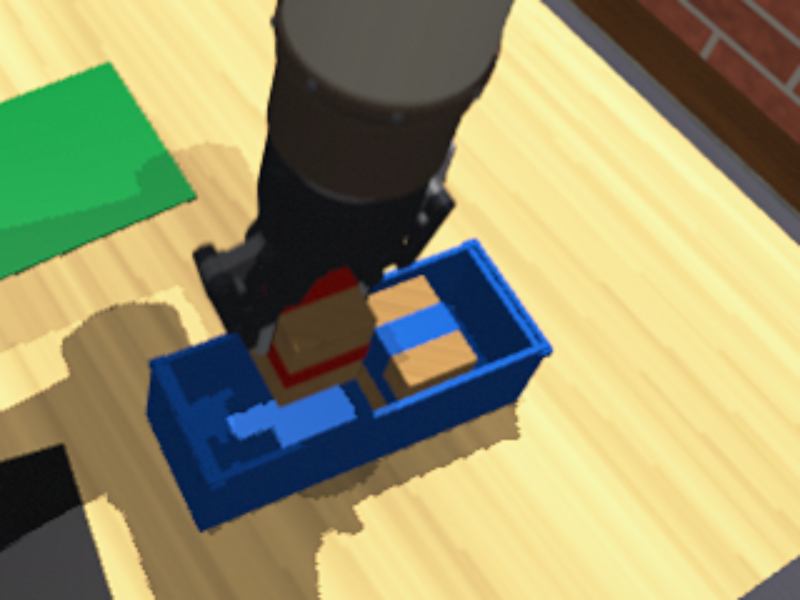

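Call:
play_rows:
  motion: [30,-0.3,4,0,0,0,3,30,-0.7,9,0,0,0,8,30,-1.1,14.5,0,0,0,13,30,-1.5,20,0,0,0,18,30,-1.9,24.3,0,0,0,18]

```text
clock: 4.9
position: [501.5, -13.8, 147.5]
ee_rot: [0.772, -0.636, -0.001, 0.0]
contact_force: [0.9, -0.3, -3.8]
gripper_width: 47.2
```

Call:
play_rows:
  motion: [30,0,0,-2.5,0,0,0,30,0,0,-5.5,0,0,0,30,0,0,-8.5,0,0,0,30,0,0,-10,0,0,0,30,0,0,-10,0,0,0]

```text
clock: 5.52
position: [501.0, -16.0, 46.6]
ee_rot: [0.772, -0.636, -0.001, 0.002]
contact_force: [0.3, -0.6, -2.1]
gripper_width: 47.5
```

Run:
```python
from h import *
st(); 
p,d=arm.get_image("side")
cv2.imwrite("pics/c4.png",cv2.resize(p[180:380,220:484,::-1],(792,600)))
```

```text
t 5.53 pos [501.01 -15.99  46.56] w 47.5 F [ 0.3 -0.6 -2.1] j [ 0.29  0.4  -0.52 -0.   -0.65 -0.1 ]
 toolz [-0.0047 -0.0011 -1.    ]  jaw yaw -169.0 tooly z 0.0048
```

View pics/c4.png

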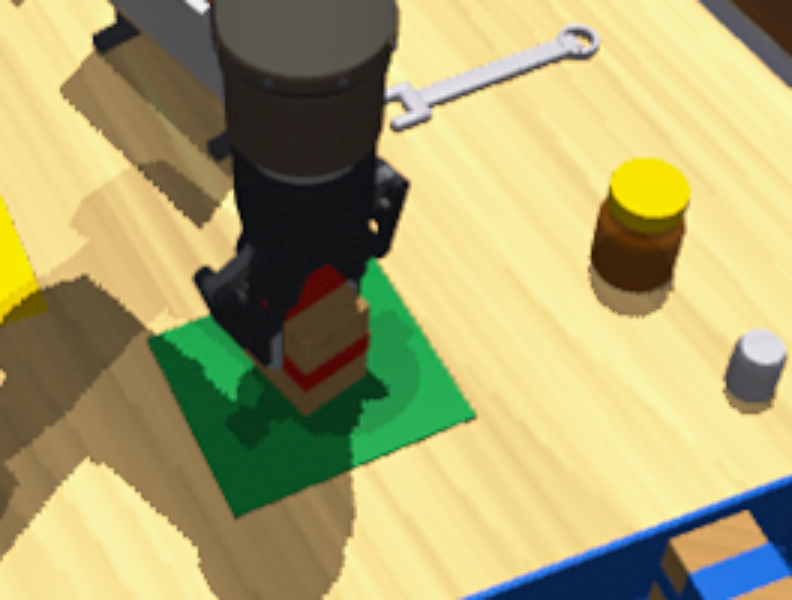

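Call:
play_rows:
  motion: [30,0,0,-1,0,0,0,30,0,0,-1.6,0,0,0,30,0,0,-1.9,0,0,0,30,0,0,-1.9,0,0,0]

```text
clock: 6.08
position: [502.8, -15.5, 29.3]
ee_rot: [0.772, -0.636, 0.0, -0.0]
contact_force: [0.3, 0.2, -3.5]
gripper_width: 47.4
```

Call:
play_rows:
  motion: [30,0,0,-0.1,0,0,0,30,0,0,-0.2,0,0,0,30,0,0,-0.2,0,0,0]

```text
clock: 6.45
position: [503.0, -15.4, 28.9]
ee_rot: [0.772, -0.636, 0.0, -0.0]
contact_force: [-3.7, 1.7, 8.3]
gripper_width: 47.7
```

Call:
play_rows:
  motion: [70,0,0,0,0,0,0,70,0,0,0,0,0,0,70,0,0,0,0,0,0]

```text
clock: 6.82
position: [502.9, -15.5, 27.3]
ee_rot: [0.772, -0.636, 0.0, -0.0]
contact_force: [-0.2, -0.5, -0.2]
gripper_width: 59.8
```

Call:
play_rows:
  motion: [70,0,0,3,0,0,0,70,0,0,6,0,0,0,100,0,0,10,0,0,0,100,0,0,14,0,0,0,100,0,0,14,0,0,10]

```text
clock: 7.45
position: [504.9, -15.1, 170.9]
ee_rot: [0.826, -0.564, 0.003, -0.003]
contact_force: [-0.6, -0.2, -1.0]
gripper_width: 85.5
```

Run:
```python
from h import *
st(); 
for n in ("top","side"):
    p,d=arm.get_image(n); cv2.imwrite(f"pics/{n}5.png",p[:,:,::-1]); np.save(f"pics/{n}5.npy",d)
    p=np.ascontiguousarray(p[:,:,::-1]); W=cloud(n,d)
    hsv=cv2.cvtColor(p,cv2.COLOR_BGR2HSV); H,S,V=[hsv[...,i].astype(int) for i in range(3)]
    c=(abs(W[...,0]-503)<60)&(abs(W[...,1]+15)<60)&(W[...,2]>67)&(W[...,2]<80)&(S>80)
    q=W[c]; print(n,len(q))
    if len(q)>10: print(np.median(q,0).round(1),[np.round(v,1) for v in cv2.minAreaRect(q[:,:2].astype(np.float32))])
    c=(abs(W[...,0]-503)<60)&(abs(W[...,1]+15)<60)&(W[...,2]>10)&(W[...,2]<80)&(S>80)
    q=W[c]; print(n,len(q))
    if len(q)>10: print(q.min(0),q.max(0),[np.round(v,1) for v in cv2.minAreaRect(q[:,:2].astype(np.float32))])
a=cv2.imread("pics/top5.png")[180:330,300:440]; b=cv2.imread("pics/side5.png")[180:380,220:420]
cv2.imwrite("pics/c5.png",np.hstack([cv2.resize(a,(400,428)),cv2.resize(b,(400,428))]))
```

```text
t 7.45 pos [504.93 -15.09 170.88] w 85.5 F [-0.6 -0.2 -1. ] j [ 0.29  0.23 -0.38  0.   -0.95  0.08]
 toolz [ 0.0078  0.0015 -1.    ]  jaw yaw -158.66 tooly z -0.0078
top 0
top 0
side 863
[501.8 -16.9  73.6] [array([503.1, -14.4]), array([50.3, 63.2]), np.float64(10.6)]
side 1615
[473.78376018 -49.81482693  10.44420058] [532.33833171  19.5474998   77.24350023] [array([502.8, -15.1]), array([51.1, 64. ]), np.float64(8.7)]
```

View pics/c5.png

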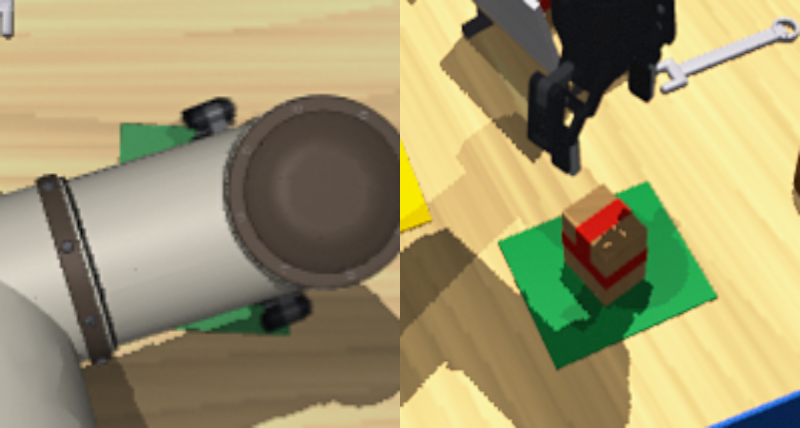

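Call:
play_rows:
  motion: [100,0,0,0,0,0,10,100,0,0,0,0,0,20,100,0,0,0,0,0,30,100,0,0,0,0,0,40,100,0,0,0,0,0,50]

```text
clock: 8.18
position: [502.2, -15.6, 166.3]
ee_rot: [0.987, -0.164, -0.001, 0.0]
contact_force: [-0.9, 0.4, 1.0]
gripper_width: 85.2
```

Call:
play_rows:
  motion: [100,0,0,0,0,0,10,100,0,0,0,0,0,20,100,0,0,-2,0,0,30,100,0,0,-4,0,0,30,100,0,0,-4,0,0,30]

```text
clock: 8.8
position: [501.2, -15.9, 125.3]
ee_rot: [0.995, 0.095, -0.003, 0.0]
contact_force: [-0.7, 0.2, 0.4]
gripper_width: 85.6
```

Run:
```python
from h import *
st(); 
p,d=arm.get_image("side")
cv2.imwrite("pics/c6.png",cv2.resize(p[180:380,220:484,::-1],(792,600)))
```

```text
t 8.8 pos [501.17 -15.89 125.26] w 85.6 F [-0.7  0.2  0.4] j [ 0.29  0.29 -0.43 -0.   -0.85  1.47]
 toolz [-0.0053 -0.0013 -1.    ]  jaw yaw -79.12 tooly z 0.0003
```

View pics/c6.png

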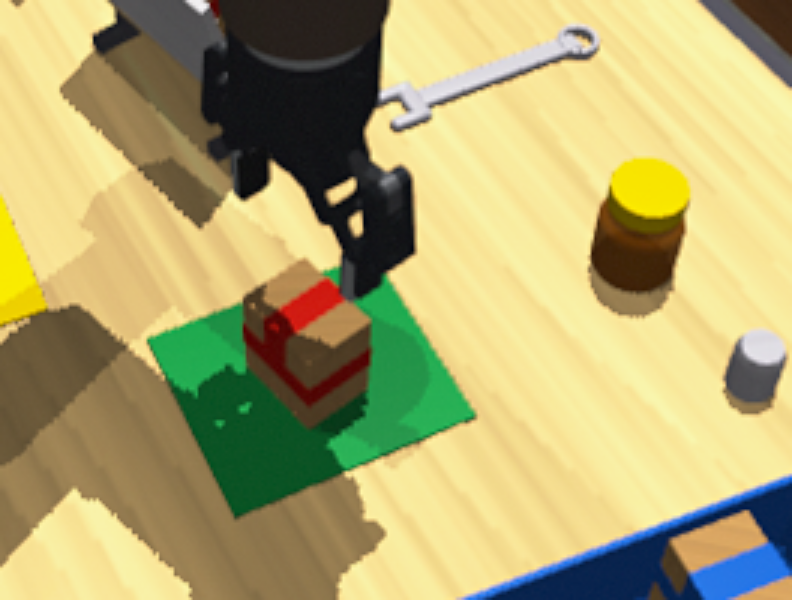

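Call:
play_rows:
  motion: [100,0,0,-3,0,0,0,100,0,0,-6,0,0,0,100,0,0,-8.5,0,0,0,100,0,0,-10.1,0,0,0,100,0,0,-10.1,0,0,0]

```text
clock: 9.48
position: [502.6, -15.6, 25.9]
ee_rot: [0.995, 0.096, -0.001, 0.0]
contact_force: [0.3, 0.8, 0.7]
gripper_width: 85.4
```

Call:
play_rows:
  motion: [50,0,0,0,0,0,0,50,0,0,0,0,0,0,50,0,0,0,0,0,0,50,0,0,0,0,0,0,50,0,0,0,0,0,0]

```text
clock: 10.1
position: [503.9, -15.1, 27.7]
ee_rot: [0.995, 0.096, 0.002, -0.0]
contact_force: [-0.2, 0.9, 6.9]
gripper_width: 61.4
```

Run:
```python
from h import *
R=rackR(11.1); O=np.array([541.,248,35])
C=np.array([502.7,-15.5,26.3])
for nm,l in (("final",(32.2,14.5,92.7)),("hover",(40.2,14.5,182.7)),("near",(35.2,14.5,100.7))):
    w=O+np.array(l)@R; print(nm,w.round(1),"delta cm",((w-C)/10).round(2))
print("xaxis",R[0].round(3),"y",R[1].round(3),"z",R[2].round(3))
st()
```

```text
final [545.2 263.6 132.9] delta cm [ 4.25 27.91 10.66]
hover [529.9 260.6 221.9] delta cm [ 2.72 27.61 19.56]
near [546.  263.8 141.4] delta cm [ 4.33 27.93 11.51]
xaxis [0.948 0.186 0.259] y [-0.193  0.981  0.   ] z [-0.254 -0.05   0.966]
t 10.1 pos [503.91 -15.14  27.66] w 61.4 F [-0.2  0.9  6.9] j [ 0.29  0.44 -0.53  0.   -0.6   1.47]
 toolz [ 3.e-03  6.e-04 -1.e+00]  jaw yaw -78.96 tooly z -0.0
```

Call:
play_rows:
  motion: [50,0,0,1,0,0,0,50,0,0,4,0,0,0,50,0,0,8,0,0,0,50,0,0,13,0,0,0,50,0,0,18,0,0,0]

```text
clock: 10.72
position: [501.4, -15.7, 207.4]
ee_rot: [0.995, 0.096, -0.001, -0.0]
contact_force: [1.1, 0.1, -3.2]
gripper_width: 61.7
```

Call:
play_rows:
  motion: [50,0.2,4,1.5,0,0,0,50,0.7,9,3,0.6,-3,0,50,1.3,14.5,3.5,1.4,-7,0,50,2,20,3.5,2.1,-11,0,50,2.5,25,2.5,2.89,-14.72,0]

```text
clock: 11.35
position: [527.1, 236.1, 231.8]
ee_rot: [0.987, 0.095, 0.131, -0.013]
contact_force: [1.1, -0.0, -3.5]
gripper_width: 61.5
```

Call:
play_rows:
  motion: [50,0.22,2.61,-0.94,0,0,0,50,0.22,2.61,-0.94,0,0,0,50,0.22,2.61,-0.94,0,0,0]

```text
clock: 11.72
position: [529.3, 259.7, 221.4]
ee_rot: [0.987, 0.095, 0.129, -0.012]
contact_force: [-0.1, -0.8, -3.1]
gripper_width: 61.5
```

Run:
```python
from h import *
s,M=st(); R=rackR(11.1); O=np.array([541.,248,35])
print("rack coords TCP",((s['position']-O)@R.T).round(1)); print((R@M).round(4))
for n in ("top","side"):
    p,d=arm.get_image(n); cv2.imwrite(f"pics/{n}7.png",p[:,:,::-1]); np.save(f"pics/{n}7.npy",d)
a=cv2.imread("pics/top7.png")[120:300,160:340]; b=cv2.imread("pics/side7.png")[70:250,190:370]
cv2.imwrite("pics/c7.png",np.hstack([cv2.resize(a,(400,400)),cv2.resize(b,(400,400))]))
s,M=st()
```

```text
t 11.72 pos [529.27 259.73 221.35] w 61.5 F [-0.1 -0.8 -3.1] j [ 0.8   0.22 -0.36  0.21 -0.79  0.83]
 toolz [ 0.2523  0.0485 -0.9664]  jaw yaw -79.0 tooly z 0.0006
rack coords TCP [ 39.3  13.8 182.4]
[[ 1.     -0.0016 -0.0019]
 [-0.0016 -1.     -0.001 ]
 [-0.0019  0.001  -1.    ]]
t 11.82 pos [529.81 259.56 222.07] w 61.4 F [ 0.2 -0.8 -2.3] j [ 0.8   0.21 -0.36  0.21 -0.79  0.83]
 toolz [ 0.2537  0.0495 -0.966 ]  jaw yaw -79.05 tooly z -0.0004
```

View pics/c7.png

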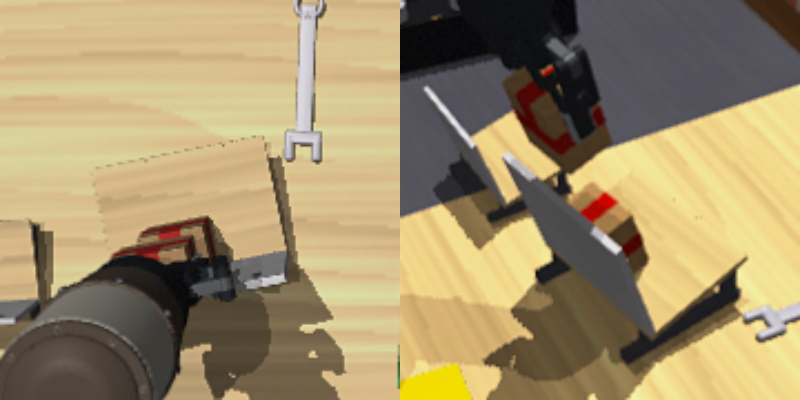

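```bash
cat > m.py <<'E'
from h import *
import sys
def meas(tag,zlo,zhi):
    R=rackR(11.1); O=np.array([541.,248,35])
    for n in ("top","side"):
        p=cv2.imread(f"pics/{n}{tag}.png"); d=np.load(f"pics/{n}{tag}.npy"); L=(cloud(n,d)-O)@R.T
        hsv=cv2.cvtColor(p,cv2.COLOR_BGR2HSV); S=hsv[...,1]
        for nm,a,b in (("held",zlo,zhi),("base",6,66)):
            m=(S>70)&(L[...,0]>-5)&(L[...,0]<85)&(L[...,1]>-35)&(L[...,1]<70)&(L[...,2]>a)&(L[...,2]<b)
            q=L[m]; print(n,nm,len(q))
            if len(q)<20: continue
            print("  pct",np.percentile(q,[1,5,95,99],axis=0).round(1).tolist())
            # faces: x-face and y-face via histogram modes
            for ax in (0,1,2):
                h,e=np.histogram(q[:,ax],np.arange(-40,260,1.)); k=np.argsort(h)[::-1][:3]; print("   ax",ax,[(e[i],int(h[i])) for i in k])
E
python3 - <<'E'
from m import *
meas(7,140,262)
E
```

```text
top held 309
  pct [[15.0, -30.7, 159.5], [49.6, -18.4, 164.8], [62.5, 38.2, 230.3], [62.7, 43.3, 259.1]]
   ax 0 [(np.float64(62.0), 101), (np.float64(61.0), 74), (np.float64(55.0), 20)]
   ax 1 [(np.float64(-19.0), 28), (np.float64(-18.0), 21), (np.float64(-1.0), 9)]
   ax 2 [(np.float64(227.0), 24), (np.float64(226.0), 19), (np.float64(225.0), 17)]
top base 176
  pct [[20.0, -16.9, 8.1], [24.4, -16.7, 10.8], [56.0, 42.1, 65.0], [56.3, 45.0, 65.6]]
   ax 0 [(np.float64(55.0), 90), (np.float64(56.0), 10), (np.float64(49.0), 5)]
   ax 1 [(np.float64(-17.0), 55), (np.float64(-16.0), 7), (np.float64(-15.0), 4)]
   ax 2 [(np.float64(65.0), 9), (np.float64(64.0), 9), (np.float64(63.0), 9)]
side held 1034
  pct [[14.8, -27.8, 160.5], [15.3, -18.4, 164.5], [57.4, 39.0, 238.2], [61.4, 44.5, 258.7]]
   ax 0 [(np.float64(15.0), 187), (np.float64(16.0), 125), (np.float64(23.0), 43)]
   ax 1 [(np.float64(-17.0), 137), (np.float64(-16.0), 110), (np.float64(-18.0), 102)]
   ax 2 [(np.float64(227.0), 90), (np.float64(228.0), 71), (np.float64(229.0), 47)]
side base 220
  pct [[27.9, -17.2, 7.7], [32.0, -16.1, 10.8], [55.8, 4.2, 65.5], [57.3, 46.6, 66.0]]
   ax 0 [(np.float64(39.0), 14), (np.float64(37.0), 14), (np.float64(35.0), 13)]
   ax 1 [(np.float64(-15.0), 73), (np.float64(-14.0), 54), (np.float64(-16.0), 36)]
   ax 2 [(np.float64(65.0), 20), (np.float64(62.0), 10), (np.float64(56.0), 7)]
```

Call:
play_rows:
  motion: [50,0.4,0.15,-2,0,0,0,50,0.85,0.3,-4,0,0,0,50,1.3,0.42,-6,0,0,0,50,1.66,0.52,-7.82,0,0,0,50,1.66,0.52,-7.82,0,0,0]

```text
clock: 12.45
position: [546.1, 264.1, 142.4]
ee_rot: [0.987, 0.095, 0.129, -0.012]
contact_force: [0.2, -0.6, -3.2]
gripper_width: 61.4
```

Call:
play_rows:
  motion: [50,0,0,0,0,0,0,50,0,0,0,0,0,0]

```text
clock: 12.7
position: [547.0, 266.0, 145.1]
ee_rot: [0.987, 0.095, 0.131, -0.013]
contact_force: [0.3, -0.3, -3.8]
gripper_width: 61.2
```

Run:
```python
from m import *
s,M=st(); R=rackR(11.1); O=np.array([541.,248,35])
print("rack coords TCP",((s['position']-O)@R.T).round(1),"F rack",(R@s['contact_force']).round(1)); print((R@M).round(4))
for n in ("top","side"):
    p,d=arm.get_image(n); cv2.imwrite(f"pics/{n}8.png",p[:,:,::-1]); np.save(f"pics/{n}8.npy",d)
a=cv2.imread("pics/top8.png")[150:290,190:330]; b=cv2.imread("pics/side8.png")[90:230,220:360]
cv2.imwrite("pics/c8.png",np.hstack([cv2.resize(a,(400,400),interpolation=2),cv2.resize(b,(400,400),interpolation=2)]))
meas(8,82,146)
```

```text
t 12.7 pos [547.   266.03 145.06] w 61.2 F [ 0.3 -0.3 -3.8] j [ 0.78  0.32 -0.45  0.26 -0.6   0.78]
 toolz [ 0.2557  0.0513 -0.9654]  jaw yaw -78.98 tooly z -0.0015
rack coords TCP [ 37.5  16.5 103.9] F rack [-0.8 -0.4 -3.7]
[[ 1.     -0.0017  0.002 ]
 [-0.0017 -1.      0.0011]
 [ 0.002  -0.0011 -1.    ]]
top held 160
  pct [[30.6, -23.3, 83.6], [48.4, -15.7, 86.7], [60.7, 42.9, 143.1], [60.9, 45.8, 145.8]]
   ax 0 [(np.float64(60.0), 99), (np.float64(59.0), 27), (np.float64(58.0), 3)]
   ax 1 [(np.float64(-16.0), 30), (np.float64(45.0), 5), (np.float64(-15.0), 5)]
   ax 2 [(np.float64(132.0), 7), (np.float64(123.0), 5), (np.float64(122.0), 5)]
top base 105
  pct [[31.1, -17.0, 6.9], [35.6, -16.6, 8.2], [56.1, 38.4, 63.4], [56.3, 44.1, 64.7]]
   ax 0 [(np.float64(55.0), 57), (np.float64(56.0), 8), (np.float64(53.0), 3)]
   ax 1 [(np.float64(-17.0), 35), (np.float64(-16.0), 5), (np.float64(-15.0), 3)]
   ax 2 [(np.float64(40.0), 6), (np.float64(31.0), 5), (np.float64(36.0), 5)]
side held 471
  pct [[7.6, -26.4, 83.0], [12.4, -15.7, 85.7], [57.8, 40.0, 142.2], [60.8, 48.2, 145.2]]
   ax 0 [(np.float64(13.0), 101), (np.float64(12.0), 33), (np.float64(14.0), 26)]
   ax 1 [(np.float64(-14.0), 99), (np.float64(-13.0), 63), (np.float64(-15.0), 60)]
   ax 2 [(np.float64(122.0), 19), (np.float64(124.0), 12), (np.float64(123.0), 12)]
side base 210
  pct [[29.5, -17.2, 6.9], [32.8, -16.5, 9.4], [55.7, -12.4, 62.9], [57.0, -12.0, 65.2]]
   ax 0 [(np.float64(41.0), 12), (np.float64(39.0), 11), (np.float64(37.0), 11)]
   ax 1 [(np.float64(-15.0), 67), (np.float64(-16.0), 52), (np.float64(-14.0), 45)]
   ax 2 [(np.float64(62.0), 9), (np.float64(60.0), 7), (np.float64(22.0), 7)]
```

View pics/c8.png

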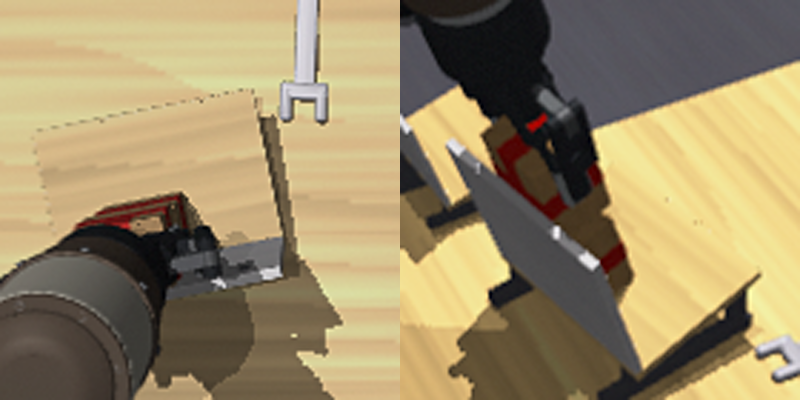

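Call:
play_rows:
  motion: [50,0.03,-0.02,-0.3,0,0,0,50,0.05,-0.03,-0.6,0,0,0,50,0.07,-0.04,-0.81,0,0,0,50,0.07,-0.04,-0.81,0,0,0,50,0.07,-0.04,-0.81,0,0,0]

```text
clock: 13.42
position: [547.3, 265.5, 135.6]
ee_rot: [0.987, 0.095, 0.13, -0.013]
contact_force: [0.1, -0.3, -3.1]
gripper_width: 61.7
```

Run:
```python
from m import *
s,M=st(); R=rackR(11.1); O=np.array([541.,248,35])
for i in range(2):
  for n in ("top","side"):
    p,d=arm.get_image(n); cv2.imwrite(f"pics/{n}9.png",p[:,:,::-1]); np.save(f"pics/{n}9.npy",d)
    s=arm.read_state(); print("rack coords TCP",((s['position']-O)@R.T).round(1),"F rack",(R@s['contact_force']).round(1))
a=cv2.imread("pics/top9.png")[150:290,190:330]; b=cv2.imread("pics/side9.png")[90:230,220:360]
cv2.imwrite("pics/c9.png",np.hstack([cv2.resize(a,(400,400),interpolation=2),cv2.resize(b,(400,400),interpolation=2)]))
meas(9,82,146)
```

```text
t 13.43 pos [547.29 265.47 135.61] w 61.7 F [ 0.1 -0.3 -3.1] j [ 0.78  0.33 -0.46  0.27 -0.57  0.77]
 toolz [ 0.254   0.0499 -0.9659]  jaw yaw -78.96 tooly z -0.0003
rack coords TCP [35.2 15.9 94.8] F rack [-0.3  0.3 -3.4]
rack coords TCP [35.3 16.  94.8] F rack [-0.3 -0.  -3. ]
rack coords TCP [35.3 15.9 94.8] F rack [-0.6  0.1 -3.3]
rack coords TCP [35.2 15.9 94.8] F rack [-0.6  0.3 -3.3]
top held 198
  pct [[10.7, -25.8, 82.4], [45.6, -16.3, 87.2], [58.4, 38.8, 141.6], [58.7, 44.3, 142.6]]
   ax 0 [(np.float64(58.0), 68), (np.float64(57.0), 45), (np.float64(52.0), 11)]
   ax 1 [(np.float64(-17.0), 17), (np.float64(-16.0), 15), (np.float64(-2.0), 6)]
   ax 2 [(np.float64(140.0), 18), (np.float64(141.0), 15), (np.float64(139.0), 11)]
top base 116
  pct [[32.3, -16.8, 6.9], [36.1, -16.6, 10.0], [56.1, 40.9, 56.0], [56.3, 44.1, 62.9]]
   ax 0 [(np.float64(55.0), 67), (np.float64(56.0), 13), (np.float64(54.0), 3)]
   ax 1 [(np.float64(-17.0), 32), (np.float64(-16.0), 6), (np.float64(24.0), 3)]
   ax 2 [(np.float64(40.0), 8), (np.float64(36.0), 5), (np.float64(31.0), 5)]
side held 574
  pct [[7.4, -27.8, 82.7], [11.0, -15.6, 86.6], [53.8, 43.6, 142.3], [58.2, 49.1, 143.5]]
   ax 0 [(np.float64(11.0), 83), (np.float64(12.0), 35), (np.float64(23.0), 26)]
   ax 1 [(np.float64(-14.0), 76), (np.float64(-15.0), 63), (np.float64(-16.0), 37)]
   ax 2 [(np.float64(140.0), 81), (np.float64(141.0), 69), (np.float64(139.0), 33)]
side base 210
  pct [[29.0, -17.0, 6.8], [32.7, -16.2, 10.0], [55.8, -12.3, 64.1], [56.9, -11.5, 65.2]]
   ax 0 [(np.float64(41.0), 13), (np.float64(53.0), 12), (np.float64(46.0), 12)]
   ax 1 [(np.float64(-15.0), 72), (np.float64(-14.0), 53), (np.float64(-16.0), 44)]
   ax 2 [(np.float64(43.0), 9), (np.float64(64.0), 8), (np.float64(48.0), 7)]
```

View pics/c9.png

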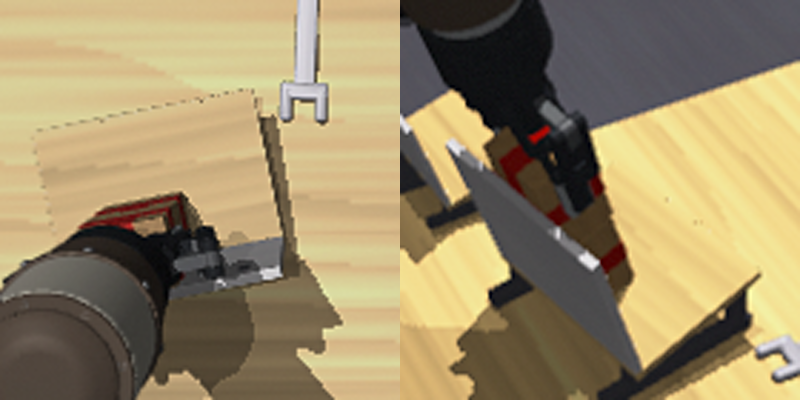

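Call:
play_rows:
  motion: [50,-0.09,-0.03,-0.02,0,0,0,50,-0.18,-0.05,-0.05,0,0,0,50,-0.15,-0.05,-0.15,0,0,0,50,-0.13,-0.05,-0.24,0,0,0,50,-0.13,-0.05,-0.24,0,0,0]

```text
clock: 14.25
position: [546.0, 264.9, 133.2]
ee_rot: [0.987, 0.095, 0.13, -0.013]
contact_force: [0.0, -0.1, -2.4]
gripper_width: 61.0
```

```bash
cat > f.py <<'E'
from h import *
s,M=st(); R=rackR(11.1); O=np.array([541.,248,35])
print("rack coords TCP",((s['position']-O)@R.T).round(1),"F rack",(R@s['contact_force']).round(1))
E
python3 f.py
```

```text
t 14.25 pos [545.97 264.92 133.18] w 61.0 F [ 0.  -0.1 -2.4] j [ 0.78  0.34 -0.47  0.27 -0.57  0.77]
 toolz [ 0.254   0.0499 -0.9659]  jaw yaw -78.97 tooly z -0.0004
rack coords TCP [33.3 15.6 92.7] F rack [-0.6 -0.1 -2.3]
```

Call:
play_rows:
  motion: [50,0.01,0,-0.05,0,0,0,50,0.02,0,-0.1,0,0,0,50,0.02,0,-0.1,0,0,0]

```text
clock: 14.62
position: [546.2, 265.0, 133.2]
ee_rot: [0.987, 0.095, 0.13, -0.013]
contact_force: [-4.4, -0.5, 5.5]
gripper_width: 61.7
```

```bash
python3 f.py
```

```text
t 14.62 pos [546.17 264.95 133.16] w 61.7 F [-4.4 -0.5  5.5] j [ 0.78  0.34 -0.47  0.27 -0.57  0.77]
 toolz [ 0.2548  0.0501 -0.9657]  jaw yaw -78.96 tooly z -0.0004
rack coords TCP [33.5 15.6 92.7] F rack [-2.8  0.4  6.4]
```

Call:
play_rows:
  motion: [50,-0.05,-0.01,-0.01,0,0,0,50,-0.1,-0.02,-0.03,0,0,0,50,-0.1,-0.02,-0.03,0,0,0]

```text
clock: 15.0
position: [545.9, 264.9, 133.1]
ee_rot: [0.987, 0.095, 0.131, -0.013]
contact_force: [-3.1, -1.7, 6.5]
gripper_width: 61.3
```

```bash
python3 f.py
```

```text
t 15.0 pos [545.91 264.93 133.08] w 61.3 F [-3.1 -1.7  6.5] j [ 0.78  0.33 -0.47  0.27 -0.56  0.76]
 toolz [ 0.2559  0.0507 -0.9654]  jaw yaw -78.95 tooly z -0.0008
rack coords TCP [33.2 15.7 92.6] F rack [-1.6 -1.1  7.1]
```

Call:
play_rows:
  motion: [50,-0.05,-0.01,-0.01,0,0,0,50,-0.1,-0.02,-0.03,0,0,0,50,-0.1,-0.02,-0.03,0,0,0]

```text
clock: 15.38
position: [545.6, 265.0, 133.0]
ee_rot: [0.987, 0.096, 0.132, -0.013]
contact_force: [1.8, -3.1, 4.3]
gripper_width: 61.4
```

```bash
python3 f.py;  python3 - <<'E'
from m import *
for n in ("top","side"):
    p,d=arm.get_image(n); cv2.imwrite(f"pics/{n}10.png",p[:,:,::-1]); np.save(f"pics/{n}10.npy",d)
a=cv2.imread("pics/top10.png")[150:290,190:330]; b=cv2.imread("pics/side10.png")[90:230,220:360]
cv2.imwrite("pics/c10.png",np.hstack([cv2.resize(a,(400,400),interpolation=2),cv2.resize(b,(400,400),interpolation=2)]))
meas(10,76,142)
E
```

```text
t 15.38 pos [545.57 265.   133.  ] w 61.4 F [ 1.8 -3.1  4.3] j [ 0.78  0.33 -0.47  0.28 -0.56  0.76]
 toolz [ 0.257   0.0513 -0.9651]  jaw yaw -78.92 tooly z -0.001
rack coords TCP [32.9 15.8 92.7] F rack [ 2.3 -3.4  3.9]
top held 219
  pct [[14.5, -21.6, 77.3], [45.0, -16.5, 81.0], [56.0, 39.8, 139.0], [56.1, 44.5, 140.9]]
   ax 0 [(np.float64(55.0), 110), (np.float64(54.0), 17), (np.float64(52.0), 11)]
   ax 1 [(np.float64(-17.0), 25), (np.float64(-16.0), 9), (np.float64(-6.0), 8)]
   ax 2 [(np.float64(137.0), 20), (np.float64(136.0), 15), (np.float64(138.0), 13)]
top base 141
  pct [[30.2, -16.7, 6.9], [35.5, -16.6, 9.5], [56.1, 41.2, 63.7], [56.2, 44.7, 65.1]]
   ax 0 [(np.float64(55.0), 94), (np.float64(56.0), 8), (np.float64(54.0), 4)]
   ax 1 [(np.float64(-17.0), 38), (np.float64(28.0), 4), (np.float64(-11.0), 4)]
   ax 2 [(np.float64(41.0), 6), (np.float64(64.0), 5), (np.float64(14.0), 5)]
side held 532
  pct [[7.6, -26.5, 77.0], [8.6, -16.1, 81.4], [52.8, 43.4, 140.1], [56.0, 52.6, 140.9]]
   ax 0 [(np.float64(9.0), 45), (np.float64(8.0), 36), (np.float64(19.0), 24)]
   ax 1 [(np.float64(-15.0), 76), (np.float64(-14.0), 57), (np.float64(-13.0), 34)]
   ax 2 [(np.float64(138.0), 88), (np.float64(137.0), 52), (np.float64(139.0), 46)]
side base 209
  pct [[29.5, -17.0, 6.8], [33.1, -16.3, 8.7], [55.9, -12.1, 63.5], [56.6, -11.5, 65.6]]
   ax 0 [(np.float64(41.0), 13), (np.float64(47.0), 11), (np.float64(52.0), 11)]
   ax 1 [(np.float64(-15.0), 67), (np.float64(-14.0), 54), (np.float64(-16.0), 40)]
   ax 2 [(np.float64(58.0), 9), (np.float64(61.0), 8), (np.float64(55.0), 7)]
```

View pics/c10.png

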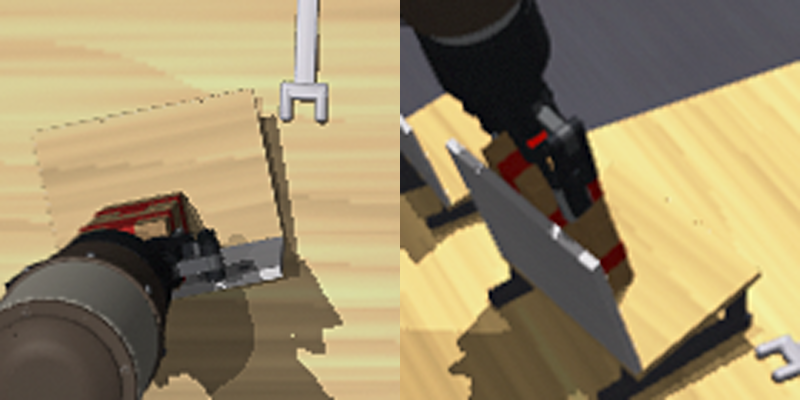

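Call:
play_rows:
  motion: [76,0,0,0,0,0,0,80,0,0,0,0,0,0,90,0,0,0,0,0,0,100,0,0,0,0,0,0,100,0,0,0,0,0,0]

```text
clock: 16.1
position: [544.1, 264.6, 131.5]
ee_rot: [0.987, 0.095, 0.13, -0.013]
contact_force: [0.1, 1.4, 0.0]
gripper_width: 85.4
```

```bash
python3 f.py;  python3 - <<'E'
from m import *
for n in ("top","side"):
    p,d=arm.get_image(n); cv2.imwrite(f"pics/{n}11.png",p[:,:,::-1]); np.save(f"pics/{n}11.npy",d)
a=cv2.imread("pics/top11.png")[150:290,190:330]; b=cv2.imread("pics/side11.png")[90:230,220:360]
cv2.imwrite("pics/c11.png",np.hstack([cv2.resize(a,(400,400),interpolation=2),cv2.resize(b,(400,400),interpolation=2)]))
meas(11,76,142)
E
```

```text
t 16.1 pos [544.08 264.59 131.53] w 85.4 F [0.1 1.4 0. ] j [ 0.78  0.33 -0.47  0.27 -0.56  0.76]
 toolz [ 0.2539  0.0499 -0.9659]  jaw yaw -78.96 tooly z -0.0004
rack coords TCP [31.  15.7 91.6] F rack [ 0.4  1.3 -0.1]
top held 242
  pct [[35.6, -16.4, 77.4], [43.2, -16.2, 81.0], [55.8, 40.6, 139.0], [55.9, 45.1, 140.5]]
   ax 0 [(np.float64(55.0), 119), (np.float64(54.0), 19), (np.float64(53.0), 11)]
   ax 1 [(np.float64(-17.0), 23), (np.float64(-16.0), 16), (np.float64(-8.0), 7)]
   ax 2 [(np.float64(137.0), 30), (np.float64(136.0), 17), (np.float64(138.0), 16)]
top base 153
  pct [[13.7, -16.7, 7.2], [28.7, -16.6, 10.5], [56.1, 41.7, 64.2], [56.2, 45.2, 65.5]]
   ax 0 [(np.float64(55.0), 88), (np.float64(56.0), 13), (np.float64(54.0), 4)]
   ax 1 [(np.float64(-17.0), 45), (np.float64(-16.0), 7), (np.float64(3.0), 4)]
   ax 2 [(np.float64(17.0), 7), (np.float64(54.0), 6), (np.float64(33.0), 6)]
side held 502
  pct [[7.7, -31.8, 77.1], [8.4, -15.5, 80.4], [51.2, 45.7, 140.2], [55.9, 60.5, 140.8]]
   ax 0 [(np.float64(8.0), 55), (np.float64(17.0), 28), (np.float64(20.0), 26)]
   ax 1 [(np.float64(-14.0), 60), (np.float64(-15.0), 57), (np.float64(-13.0), 34)]
   ax 2 [(np.float64(138.0), 79), (np.float64(137.0), 52), (np.float64(139.0), 49)]
side base 208
  pct [[28.6, -17.5, 6.9], [32.9, -16.4, 9.8], [55.5, -12.3, 63.8], [57.3, -11.6, 65.6]]
   ax 0 [(np.float64(47.0), 12), (np.float64(51.0), 11), (np.float64(50.0), 11)]
   ax 1 [(np.float64(-15.0), 68), (np.float64(-16.0), 52), (np.float64(-14.0), 45)]
   ax 2 [(np.float64(29.0), 9), (np.float64(47.0), 8), (np.float64(10.0), 7)]
```

View pics/c11.png

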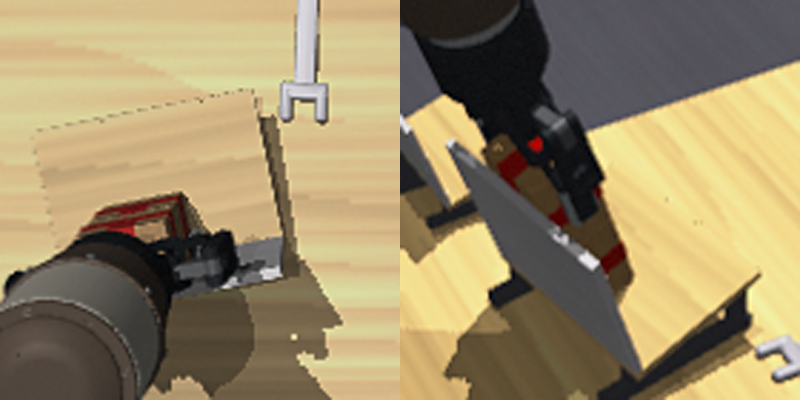

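Call:
play_rows:
  motion: [100,-0.25,-0.05,0.97,0,0,0,100,-0.76,-0.15,2.9,0,0,0,100,-1.53,-0.3,5.8,0,0,0,100,-2.8,-0.55,10.6,0,0,0,100,-4.07,-0.8,15.5,0,0,0]

```text
clock: 16.82
position: [502.7, 256.2, 288.6]
ee_rot: [0.987, 0.095, 0.13, -0.013]
contact_force: [-0.2, 0.2, -0.5]
gripper_width: 85.4
```

Call:
play_rows:
  motion: [100,-2,-5,1,0,0,0,100,-4,-11,1,0,0,0,100,-6,-17,1,0,0,0,100,-8,-23,1,0,0,0,100,-9,-28,1,0,0,0]

```text
clock: 17.45
position: [411.8, -25.0, 297.8]
ee_rot: [0.987, 0.096, 0.131, -0.013]
contact_force: [0.4, -0.4, -0.5]
gripper_width: 85.5
```

```bash
python3 f.py;  python3 - <<'E'
from m import *
for n in ("top","side"):
    p,d=arm.get_image(n); cv2.imwrite(f"pics/{n}12.png",p[:,:,::-1]); np.save(f"pics/{n}12.npy",d)
a=cv2.imread("pics/top12.png")[150:290,190:330]; b=cv2.imread("pics/side12.png")[90:230,220:360]
cv2.imwrite("pics/c12.png",np.hstack([cv2.resize(a,(400,400),interpolation=2),cv2.resize(b,(400,400),interpolation=2)]))
meas(12,76,142)
E
```

```text
t 17.45 pos [411.83 -25.04 297.75] w 85.5 F [ 0.4 -0.4 -0.5] j [ 0.37 -0.18 -0.52  0.06 -0.97  1.37]
 toolz [ 0.2564  0.0513 -0.9652]  jaw yaw -78.89 tooly z -0.0009
rack coords TCP [-105.2 -243.1  300.2] F rack [ 0.2 -0.5 -0.6]
top held 1036
  pct [[7.7, -16.4, 79.9], [10.0, -16.0, 93.8], [55.5, 42.6, 140.2], [55.8, 45.1, 141.3]]
   ax 0 [(np.float64(55.0), 120), (np.float64(54.0), 33), (np.float64(35.0), 25)]
   ax 1 [(np.float64(-16.0), 54), (np.float64(-17.0), 53), (np.float64(-10.0), 20)]
   ax 2 [(np.float64(137.0), 205), (np.float64(138.0), 201), (np.float64(136.0), 144)]
top base 174
  pct [[8.5, -16.9, 7.3], [13.3, -16.6, 9.9], [55.9, 41.2, 61.5], [56.2, 45.2, 64.4]]
   ax 0 [(np.float64(55.0), 93), (np.float64(56.0), 7), (np.float64(40.0), 3)]
   ax 1 [(np.float64(-17.0), 72), (np.float64(-16.0), 5), (np.float64(-8.0), 3)]
   ax 2 [(np.float64(50.0), 8), (np.float64(39.0), 7), (np.float64(14.0), 6)]
side held 843
  pct [[8.7, -16.6, 78.5], [11.9, -15.7, 84.1], [54.4, 34.7, 140.1], [56.3, 43.1, 141.0]]
   ax 0 [(np.float64(48.0), 26), (np.float64(53.0), 25), (np.float64(41.0), 24)]
   ax 1 [(np.float64(-14.0), 145), (np.float64(-15.0), 137), (np.float64(-16.0), 92)]
   ax 2 [(np.float64(138.0), 122), (np.float64(139.0), 95), (np.float64(137.0), 84)]
side base 204
  pct [[29.9, -16.9, 6.8], [33.3, -16.4, 10.7], [55.6, -12.4, 64.2], [57.2, -12.2, 65.6]]
   ax 0 [(np.float64(52.0), 12), (np.float64(43.0), 12), (np.float64(38.0), 11)]
   ax 1 [(np.float64(-15.0), 64), (np.float64(-14.0), 47), (np.float64(-16.0), 43)]
   ax 2 [(np.float64(60.0), 7), (np.float64(64.0), 6), (np.float64(15.0), 6)]
```

View pics/c12.png

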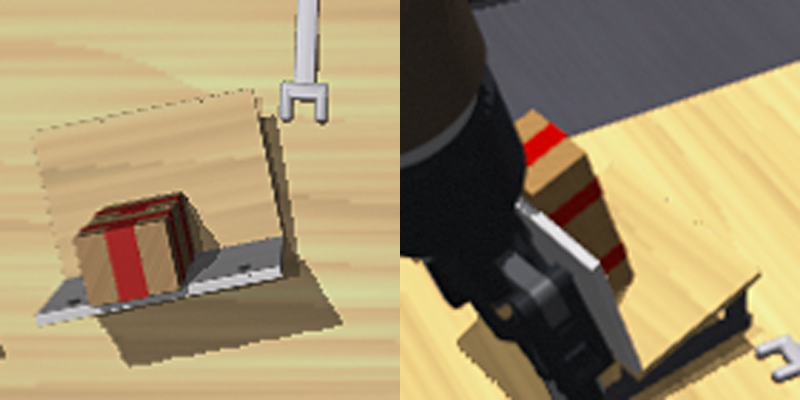

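View pics/side12.png

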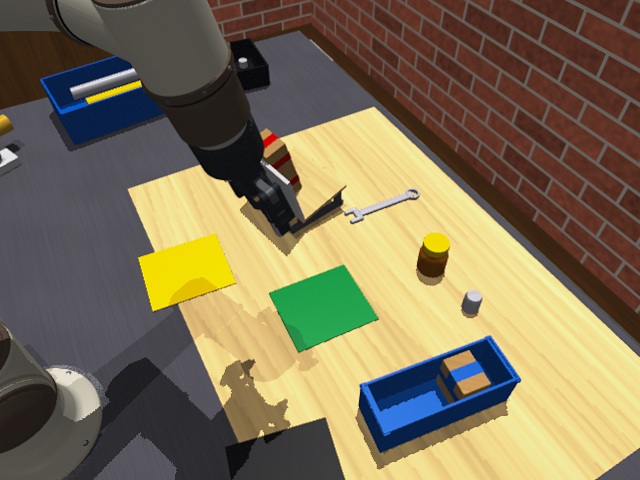

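Run:
```python
from m import *
R=rackR(11.1); O=np.array([541.,248,35])
p=cv2.imread("pics/top12.png"); L=(cloud("top",np.load("pics/top12.npy"))-O)@R.T
S=cv2.cvtColor(p,cv2.COLOR_BGR2HSV)[...,1]
for nm,a,b in (("stacked",78,132),("base",8,62)):
    m=(S>70)&(L[...,0]>53.5)&(L[...,0]<58)&(abs(L[...,1]-14.5)<28)&(L[...,2]>a)&(L[...,2]<b); q=L[m]
    A=np.c_[q[:,1],q[:,2],np.ones(len(q))]; c=np.linalg.lstsq(A,q[:,0],rcond=None)[0]
    print(nm,len(q),"yaw err deg",np.degrees(c[0]).round(2),"pitch",np.degrees(c[1]).round(2),"x mean",q[:,0].mean().round(2))
m=(S>70)&(abs(L[...,0]-32)<22)&(abs(L[...,1]-14.5)<29)&(L[...,2]>130)&(L[...,2]<146); q=L[m]
c=np.linalg.lstsq(np.c_[q[:,:2],np.ones(len(q))],q[:,2],rcond=None)[0]; print("top face tilt deg",np.degrees(c[:2]).round(2),"z",q[:,2].mean().round(1))
s,_=st()
print(arm.job_done())
```

```text
stacked 102 yaw err deg 0.31 pitch 0.04 x mean 55.42
base 83 yaw err deg 0.19 pitch -0.03 x mean 55.63
top face tilt deg [-0.19  0.09] z 137.8
t 17.55 pos [411.71 -27.12 297.78] w 85.4 F [ 0.  0. -0.] j [ 0.37 -0.18 -0.52  0.06 -0.98  1.36]
 toolz [ 0.2563  0.0494 -0.9653]  jaw yaw -79.33 tooly z -0.0012
the job is handed in; nothing more can be done
None
```

I moved the red-banded carton from the bin to the rack as asked and handed the job in at 17.6 s. I lifted it by its wide faces, set it upright on the green mat and let go. I then took it by its narrow faces and stacked it on the rack carton, pressed lightly back against the backstop.

**Last checks, from the depth pictures after the gripper had withdrawn:**
- **Alignment:** the stacked carton lines up with the one below to about 0.2 mm in depth and 0.5 mm sideways. The turn between them is about 0.1°, and its top face is within 0.2° of the bed's slope.
- **Height:** its top face reads about 138 mm in my rack frame, where the bed reads about -1.8 mm. That matches a two-carton stack.
- **Against the backstop:** its rear face is at the backstop plane to within the roughly 1 mm spread between the two cameras.
- **Carton below:** it shows no movement beyond measurement noise.
- **Everything else:** the last side picture shows the blue-banded carton still in the bin, and the wrench, jar and socket where they started. I judged these by eye and did not measure them.
- **Robot:** clear of everything with zero contact force. The highest contact force reported after any move was about 9 N.

No check failed or disagreed by more than the cameras' stated 2 mm accuracy.

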